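# Close the sale: coins into the cash drawer, then hold out the bottle carrier

## Robot

A 6-joint arm with a two-finger parallel gripper is mounted at the origin on the work surface. World frame = base frame: x ahead of the robot, y to its left, z up, the work surface at z = 0. Lengths are in m, angles in degrees, forces in N, time in s.
With the tool pointing down it reaches from about 0.4 to 0.825 m from the base axis. Payload 7 kg.
Tool frame: the origin (TCP) lies on the centre line of the jaws, within the pads' length; the fingertips stand 17 mm ahead of it and the grasp point (between the pads) lies 2 mm behind it; y points along the fingers, z is the direction in which the jaws open and shut, and the axes are right-handed (so a half turn about y gives the same grasp; the last joint's range is limited). The gripper opens to 88 mm and grips with 3 to 60 N. Pads are 19 mm wide; open, the fingers measure 130 mm over their backs; the gripper's body (78 mm by 193 mm) begins 47 mm behind the grasp point.
Start: joints at [90.247, 20.546, 0.682, 0, -70.136, -16.507], TCP at [0.189, 0.648, 0.244] pointing down, gripper open.
Joint ranges: [-176.03, 176.03], [-82.01, 121.73], [-58.28, 71.71], [-173.87, 95.51], [-174.79, -0.11], [-173.66, 173.66]. Speed limits (degrees/s): [136.94, 136.94, 172.46, 180, 180, 180].

## Interface

Orientations are given as [roll, pitch, yaw] about the fixed x, y, z axes, in that order (R = Rz(yaw) Ry(pitch) Rx(roll)).
In Python, from plant import r, capture, camera_info gives the robot as it stands. The module is installed in compiled form; this text tells all that it offers.
- The arm moves only by the tool apply_moves, never from a script. Its argument "deltas" is a list of rows, each an object of numbers: "tx", "ty", "tz": the shift along the tool's x, y, z in m; "turn": the turn about the tool's y in rad; "gripper": the finger opening in m, from 0 to 0.0876. A call has 1 to 5 rows; each row is the pose to reach, as a shift and turn from the pose commanded when the call began, along the tool's axes at that moment; what a row does not reach only later rows make up. A row lasts 1/10 s, in which the tool goes at most 50 mm and 8.59 degrees, less where a joint would pass 70% of its speed; a pose out of reach is approached as far as the arm can. A call with a gripper value outside its range is refused whole. The fingers move at their own pace and stop on an object; "newtons" is the grip in N (left out, the last holds). Time passes only in rows, so rows that repeat a pose let the fingers close. It gives the time, the measured TCP pose, the force and the opening at its end, in the units of the state.
- r.get_state(): the state, without advancing time (a new reading comes with each control period).
- capture(name): name is "side" or "top"; returns (picture, depth): 480x640x3 uint8, red, green, blue; 480x640 float32, m along the optical axis (not along the pixel's ray), 0 where there is no reading.
- camera_info(name): a dict with "K" (3x3 intrinsics, pixels), "k1" (the pictures are not rectified: a ray, as slopes to the right and down, at radius r is drawn at 1 + k1 r^2 times it, then the intrinsics apply), "eye" and "orientation" of the camera in the world. Camera axes: x right, y up, looking along -z (the intrinsics and any distortion apply to the point x, -y, -z); pixel columns grow to the right and rows downward; lengths in m; the calibration is good to about 2 mm. A picture is of the moment at which its call begins. camera_info takes no time and is no camera call.
- r.close_job(): hands the job in, once; it reports no verdict.
The state is a dict: "time_s": time; "joints": joint angles; "qd": joint speeds; "joint_torque": joint torques, N m; "tcp_pos": TCP position; "eef_rot": TCP orientation; "contact_force": force on the tool from outside, world axes, zero at the start; "moment": the same for the moment, N m; "gripper_width": finger opening in m.
Only numpy, scipy, OpenCV 4.12 (cv2) and the standard library are available. Lean on these libraries where they do the work, as an engineer would, in place of code of your own. Each camera call takes 0.05 s, during which the arm holds its last target.

## Task

The customer has paid: take the roll of coins from the green change dish, lay it down (do not drop it) in the wide front compartment of the open cash drawer, and push the drawer gently until it is fully shut. Then lift the blue carrier with its four bottles straight up by its handle until its underside is about 10 cm above the counter, and keep holding it there, level and still, with the bottles standing in their cells; the program finishes while it is still holding the carrier up, nothing else supporting it. Leave everything else on the counter where it is.

Things in the scene. Friction and masses are not known exactly. Their poses are not given: they have to be found in the camera images.
- coin_roll: paper-wrapped roll of coins, a cylinder 26 mm in diameter and 80 mm long, cream with an orange band, about 0.12 kg, lying on its side in the change dish. The origin is on the underside at mid-length as built; its x axis runs along the roll. It can roll about its own axis, so use roll_mid for its place.
- roll_mid (a point): centre of the roll of coins (mid-length, on the axis).
- dish: green plastic change dish fixed to the counter, 150 (x) by 120 (y) mm, floor 4 mm thick, low rim 6 mm wide whose top is 10 mm above the counter. Origin: centre of its underside, at counter height.
- till: housing of the cash drawer, a dark steel box fixed to the counter, 340 (x, depth) by 340 (y, width) by 95 mm high; origin at the middle of the lower edge of the housing's front (without the drawer's 16 mm front panel). Its x axis points away from the robot, into the box: the drawer comes out along -x and is shut by pushing along +x.
- cash_drawer (a joint): how far the cash drawer is open, in m: 0 fully shut, 0.20 fully out; starts 0.15 to 0.19. It slides with about 1.5 N of friction and light damping, has no latch and no spring, and stays where it is left.
- drawer_front (a point): point on the flat outer face of the drawer's grey front panel, 40 mm to the -y side of its middle, 42 mm above the counter; moves with the drawer. The panel is 334 mm wide, 16 mm thick, from 10 to 80 mm above the counter, with no handle. Axes as the till's: x points into the drawer, square to the panel.
- drawer_home (a point): where drawer_front is when the drawer is fully shut (fixed to the housing).
- bay (a point): centre of the floor of the drawer's wide front compartment, 17 mm above the counter; moves with the drawer, axes as the till's. The widest in the front row, on the -y side, empty, 110 (x) by 160 mm (y) inside, walls 47 mm above its floor (front panel 63 mm). At the start it is wholly outside the housing. Beside it (+y) two coin cups with change, behind it four note slots.
- carrier: blue bottle carrier, 184 (x, length) by 120 (y) mm, 225 mm high over its end uprights (44 mm wide); six cells about 52 mm square in two rows of three, bottles in four of them, so its weight is up to 15 mm off centre. Carrier about 0.3 kg, under 1 kg with its bottles. Origin: centre of its underside; x along its length and handle, z up.
- handle (a point): centre of the carrier's wooden handle bar, 205 mm above its underside. The bar is straight and level, runs along the carrier's x for 164 mm between the end uprights, is 20 mm thick (y) and 28 mm tall (z), with 33 mm of free space under it down to the bottle caps.
- bottle0: dark brown sauce bottle with white label and red cap, 44 mm in diameter, 150 mm tall, about 0.14 kg, standing loose in a cell of the carrier; origin at the centre of its base, z up to its cap.
- bottle1: dark brown sauce bottle with white label and red cap, 44 mm in diameter, 150 mm tall, about 0.14 kg, standing loose in a cell of the carrier; origin at the centre of its base, z up to its cap.
- bottle2: red chilli-sauce bottle with yellow label and green cap, 44 mm in diameter, 150 mm tall, about 0.14 kg, standing loose in a cell of the carrier; origin at the centre of its base, z up to its cap.
- bottle3: red chilli-sauce bottle with yellow label and green cap, 44 mm in diameter, 150 mm tall, about 0.14 kg, standing loose in a cell of the carrier; origin at the centre of its base, z up to its cap.
- tin0: tin with a blue label, 75 mm in diameter, 82 mm tall, standing loose; bystander, leave alone. Origin at the centre of its base.
- tin1: tin with a green label, 75 mm in diameter, 82 mm tall, standing loose; bystander, leave alone. Origin at the centre of its base.
- tin2: tin with a red label, 75 mm in diameter, 82 mm tall, standing loose; bystander, leave alone. Origin at the centre of its base.
- sweet_jar: clear jar of sweets with a red lid, 104 mm in diameter, 150 mm tall, loose, far right; bystander, leave alone. Origin at the centre of its base.
- calculator: grey desk calculator, 150 by 105 by 18 mm, loose, lying near the robot; bystander, leave alone. Origin at the centre of its underside.
- tea_carton: green carton with a yellow band, 75 by 140 by 95 mm tall, loose, far right; bystander, leave alone. Origin at the centre of its underside.
- table: the shop counter; its top is at height 0. Beyond x = 0.70 m stand, fixed, a white scale (back right, 106 mm high) and a black receipt printer (back middle, 130 mm high); a rack of packets stands along the far left edge and a case of packets along the far right edge.
Mind the look-alikes: they are no part of the job. Leave any pink or purple look-alike of the bottle1 alone. What is shaped like the bottle0 but pink is not meant.

How it is judged (in metres and radians):
On the way, in this order (a step that is already met when the one before it is completed fails the run):
1. the roll of coins lies released in the wide front compartment of the open drawer (x of roll_mid in the frame of bay between -0.055 and 0.055 m and y of roll_mid in the frame of bay between -0.08 and 0.08 m and z of roll_mid in the frame of bay between 0 and 0.022 m and contact force between the fingers and coin_roll below 0.1 N and linear speed of coin_roll below 0.05 m/s and value of joint cash_drawer above 0.05 m), for 0.2 s.
2. the drawer is fully shut with the roll inside, the carrier still standing on the counter (value of joint cash_drawer below 0.006 m and x of roll_mid in the frame of bay between -0.055 and 0.055 m and y of roll_mid in the frame of bay between -0.08 and 0.08 m and z of roll_mid in the frame of bay between 0 and 0.022 m and height (world z) of carrier below 0.01 m), for 0.2 s.
3. the carrier is held up level and still with its four bottles (height (world z) of carrier between 0.07 and 0.14 m and distance of carrier from where it was at the start of the episode below 0.16 m and angle between carrier's own z axis and vertical below 0.09 rad and linear speed of carrier below 0.03 m/s and angular speed of carrier below 0.15 rad/s and contact force between the fingers and carrier above 4 N and contact force between carrier and table below 0.3 N and contact force between carrier and till below 0.3 N and contact force between carrier and tin0 below 0.3 N and contact force between carrier and tin1 below 0.3 N and contact force between carrier and tin2 below 0.3 N and contact force between carrier and sweet_jar below 0.3 N and contact force between carrier and tea_carton below 0.3 N and angle between each of bottle0, bottle1, bottle2, bottle3's own z axis and vertical below 0.25 rad and z of bottle0 in the frame of carrier between 0 and 0.03 m and horizontal distance between each of bottle0, bottle1, bottle2, bottle3 and carrier below 0.085 m and z of bottle1 in the frame of carrier between 0 and 0.03 m and z of bottle2 in the frame of carrier between 0 and 0.03 m and z of bottle3 in the frame of carrier between 0 and 0.03 m), for 0.5 s.
At the end, for the whole second after the job is handed in: Drawer within 6 mm of shut, the roll on the floor of its wide compartment; fingers hold the carrier 70 to 140 mm above the counter, within 160 mm of its start, 0.09 rad of level, under 0.03 m/s and 0.15 rad/s, nothing else supporting it, all bottles standing in their cells (all of step 3 and value of joint cash_drawer below 0.006 m and x of roll_mid in the frame of bay between -0.055 and 0.055 m and y of roll_mid in the frame of bay between -0.08 and 0.08 m and z of roll_mid in the frame of bay between 0 and 0.022 m); the arm keeps its last pose, push and grip.
It fails at once if the roll of coins is dropped or flung (faster than 0.9 m/s) (linear speed of coin_roll above 0.9 m/s).
It fails at once if the drawer is slammed (faster than 0.4 m/s) (velocity of joint cash_drawer below -0.4 m/s).
It fails at once if the carrier is tipped by more than 0.3 rad (angle between carrier's own z axis and vertical above 0.3 rad).
It fails at once if another thing on the counter is moved by more than 30 mm (distance of any of tin0, tin1, tin2, sweet_jar, calculator, tea_carton from where it was at the start of the episode above 0.03 m).
It also fails if it takes over 64 s, if anything falls off the work surface, if the arm or the gripper's body presses on something with over 40 N, if the wrist force passes 120 N, or if a joint passes its speed limit or range.

## Working session

There is one attempt and no reset: what is moved stays moved. The work goes in short steps, Python scripts to look and compute and a tool call to move; the robot and the scene stay as the last step left them, time stands still between calls to the robot, and variables do not carry over. Pictures are saved under pics/ and viewed, and the job is handed in when it is done.

Besides the shell and the picture viewer there is one more tool, called after ">>>" as name([rows], argument=value, ...), one row to a line, values as JSON. apply_moves: Moves the arm, as the interface text tells. Its arguments: {"type":"object","properties":{"deltas":{"type":"array","items":{"type":"object","properties":{"tx":{"type":"number"},"ty":{"type":"number"},"tz":{"type":"number"},"turn":{"type":"number"},"gripper":{"type":"number"}}}},"newtons":{"type":"number"}},"required":["deltas"]}

```bash
ls; mkdir -p pics; python3 - <<'E'
from plant import r,capture,camera_info
import cv2,numpy as np
print(r.get_state())
for n in("side","top"):
    i=camera_info(n);print(n,i)
    p,d=capture(n);cv2.imwrite(f"pics/{n}0.png",p[:,:,::-1]);np.savez(f"{n}0.npz",p=p,d=d);print((d>0).mean())
E
```

```text
pics
{'time_s': 0.0, 'joints': array([ 9.02470289e+01,  2.05904636e+01,  6.33764849e-01, -2.11099303e-02,
       -7.01357113e+01, -1.65066567e+01]), 'qd': array([ 0.0748743 ,  0.02261626, -0.05999525,  0.03119645, -0.05126295,
        0.1101051 ]), 'joint_torque': array([-2.94898982e-04, -5.82719994e+01,  2.93051541e+01,  6.99695393e+00,
        6.97085430e-03, -1.56166111e-04]), 'tcp_pos': array([0.18888476, 0.64754938, 0.24263045]), 'eef_rot': array([-8.99057596e+01,  7.23197004e-03,  1.63733189e+02]), 'contact_force': array([ 0.29402922,  0.5416236 , -0.25999366]), 'moment': array([0.00827571, 0.01251019, 0.01217551]), 'gripper_width': 0.08742708903316977}
side {'K': array([[473.93285565,   0.        , 326.16106015],
       [  0.        , 473.93285565, 243.53399425],
       [  0.        ,   0.        ,   1.        ]]), 'k1': -0.02748070574729298, 'eye': array([ 0.16009454, -0.71838315,  0.93508162]), 'orientation': array([ 40.38400058,  -1.0825948 , -30.64731297])}
0.9962044270833333
top {'K': array([[513.9701063 ,   0.        , 320.1923628 ],
       [  0.        , 513.9701063 , 235.00797719],
       [  0.        ,   0.        ,   1.        ]]), 'k1': 0.052221020721077455, 'eye': array([ 0.22022181, -0.14572728,  1.58128536]), 'orientation': array([ 12.7910044 ,   0.3493114 , -88.45686107])}
0.99591796875
```

View pics/side0.png

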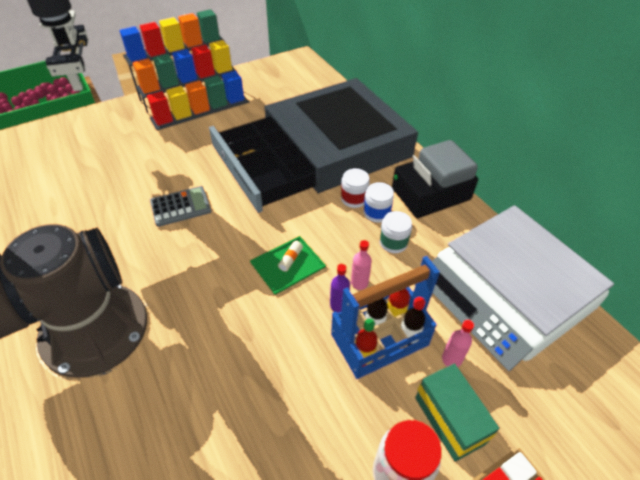

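View pics/top0.png

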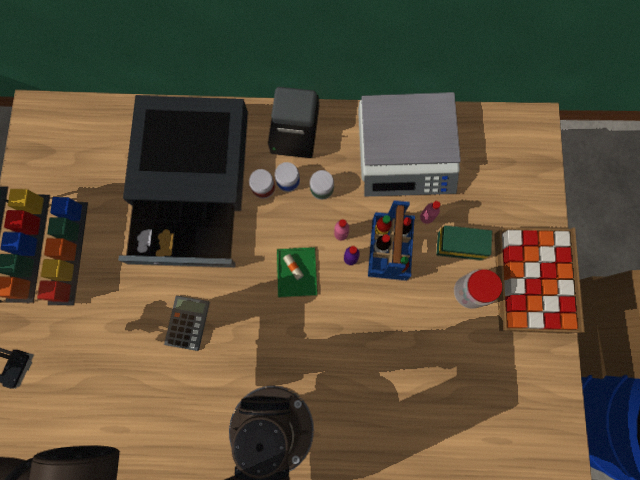

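Both pictures show the scene. In the top view: dish (297,272) with the roll (292,265), drawer open at (178,232) with the empty bay on its right (205,235), and the carrier handle at (399,235). Pink and purple decoys stand at (342,230), (351,255) and (431,212).

```bash
cat > h.py <<'E'
import numpy as np,cv2
from scipy.spatial.transform import Rotation as R
from plant import r,capture,camera_info
def cam(n):
    i=camera_info(n);return i["K"],i["k1"],np.array(i["eye"]),R.from_euler('xyz',i["orientation"],degrees=True).as_matrix()
def rays(n,uv):
    K,k1,e,M=cam(n);uv=np.atleast_2d(np.asarray(uv,float))
    p=cv2.undistortPoints(uv.reshape(-1,1,2),K,np.array([k1,0,0,0,0.]),None).reshape(-1,2)
    return e,np.c_[p[:,0],-p[:,1],-np.ones(len(p))]@M.T
def plane(n,uv,z):
    e,d=rays(n,uv);return e+d*((z-e[2])/d[:,2])[:,None]
def dpt(n,uv,dep):
    e,d=rays(n,uv);return e+d*np.asarray(dep)[:,None]
def cloud(n,d):
    v,u=np.mgrid[0:480,0:640];return dpt(n,np.c_[u.ravel(),v.ravel()],d.ravel()).reshape(480,640,3)
def proj(n,P):
    K,k1,e,M=cam(n);c=(np.atleast_2d(P)-e)@M;x=c[:,0]/-c[:,2];y=-c[:,1]/-c[:,2];f=1+k1*(x*x+y*y)
    return np.c_[K[0,0]*x*f+K[0,2],K[1,1]*y*f+K[1,2]]
def tri(uv1,uv2,n1="side",n2="top"):
    e1,d1=rays(n1,uv1);e2,d2=rays(n2,uv2);A=np.c_[d1[0],-d2[0]];s=np.linalg.lstsq(A,e2-e1,rcond=None)[0]
    a=e1+d1[0]*s[0];b=e2+d2[0]*s[1];return (a+b)/2,np.linalg.norm(a-b)
E
python3 - <<'E'
from h import *
for n in("side","top"):
    z=np.load(f"{n}0.npz");p,d=z["p"],z["d"];C=cloud(n,d)
    hsv=cv2.cvtColor(p,cv2.COLOR_RGB2HSV)
    # check table
    print(n,[C[v,u].round(3) for v,u in ((300,200),(200,330),(330,330))])
    if n=="side": reg=(slice(225,300),slice(240,335))
    else: reg=(slice(240,305),slice(270,325))
    m=np.zeros((480,640),bool);m[reg]=True
    H,S,V=[hsv[:,:,k].astype(int) for k in range(3)]
    green=m&(H>45)&(H<85)&(S>120)
    roll=m&((S<110)|(H<20)&(S>130))&(C[:,:,2]>0.012)&(V>90)
    print("dish",C[green].mean(0),C[green].min(0),C[green].max(0))
    q=C[roll];print("roll",roll.sum(),q.mean(0),np.percentile(q,[2,98],axis=0))
    v,u=np.nonzero(roll)
    P=plane(n,np.c_[u,v],0.017);print(" roll plane",P.mean(0),P.min(0),P.max(0))
    rect=cv2.minAreaRect((P[:,:2]*1000).astype(np.float32));print(rect)
    c,s=(120,3) ,6
    y0,x0=reg[0].start,reg[1].start
    cv2.imwrite(f"pics/roll_{n}.png",cv2.resize(np.hstack([p[reg][:,:,::-1],np.repeat((roll[reg]*255).astype(np.uint8)[:,:,None],3,2)]),None,fx=4,fy=4,interpolation=2))
E
```

```text
side [array([ 0.235, -0.045, -0.   ]), array([ 0.672,  0.09 , -0.001]), array([ 0.458, -0.267,  0.001])]
dish [ 0.45585856 -0.06243203  0.0068795 ] [ 0.16009454 -0.71838315 -0.00263311] [0.53843741 0.00697444 0.93508162]
roll 347 [ 0.46308935 -0.08658763  0.06484445] [[ 0.16009454 -0.71838315  0.01522804]
 [ 0.51289974 -0.02023047  0.93508162]]
 roll plane [ 0.48146266 -0.05310762  0.017     ] [ 0.42282737 -0.20467903  0.017     ] [0.58795242 0.04642679 0.017     ]
((509.11016845703125, -84.62287902832031), (241.5937042236328, 151.03616333007812), 81.07565307617188)
top [array([0.364, 0.232, 0.015]), array([ 0.694, -0.155,  0.004]), array([ 0.285, -0.164, -0.001])]
dish [ 0.45574029 -0.05821122  0.01164395] [ 0.22022181 -0.14572728 -0.00857475] [0.53595281 0.00672738 1.58128536]
roll 177 [ 0.47154962 -0.04446833  0.03489638] [[ 0.43988047 -0.06877991  0.01613186]
 [ 0.50458995 -0.01752268  0.03526774]]
 roll plane [ 0.47454748 -0.0432082   0.017     ] [ 0.43821093 -0.07118293  0.017     ] [ 0.50910845 -0.01370655  0.017     ]
((473.8074035644531, -43.42071533203125), (78.09810638427734, 22.365392684936523), 34.13277816772461)
```

```bash
python3 - <<'E'
from h import *
for n in("side","top"):
    z=np.load(f"{n}0.npz");p,d=z["p"],z["d"];C=cloud(n,d);C[d<=0]=np.nan
    X,Y,Z=C[:,:,0],C[:,:,1],C[:,:,2]
    hsv=cv2.cvtColor(p,cv2.COLOR_RGB2HSV);H,S,V=[hsv[:,:,k].astype(int) for k in range(3)]
    print("==",n)
    roll=(Z>.014)&(Z<.04)&(X>.40)&(X<.54)&(Y>-.12)&(Y<.01)
    q=C[roll];w=q[q[:,2]>.02];rc=cv2.minAreaRect((q[:,:2]*1000).astype(np.float32))
    print("roll",roll.sum(),q.mean(0).round(4),np.percentile(q[:,2],[50,95]),rc)
    v,u=np.nonzero(roll);P=plane(n,np.c_[u,v],.017);a,b=np.linalg.eigh(np.cov(P[:,:2].T));print("axis dir",b[:,1],np.degrees(np.arctan2(b[1,1],b[0,1])),P.mean(0))
    # till top
    t=(Z>.085)&(Z<.105)&(X>.6)&(X<1.1)&(Y>.15)&(Y<.65)
    t=cv2.morphologyEx(t.astype(np.uint8),cv2.MORPH_OPEN,np.ones((3,3)))>0
    q=C[t];print("till top",t.sum(),q.mean(0),cv2.minAreaRect((q[:,:2]*1000).astype(np.float32)))
    # drawer front top edge z~.08
    f=(Z>.07)&(Z<.087)&(X>.4)&(X<.56)&(Y>.1)&(Y<.55)
    q=C[f];print("front",f.sum(),cv2.minAreaRect((q[:,:2]*1000).astype(np.float32)) if f.sum() else 0)
    # handle: wooden, z>.19
    hb=(Z>.175)&(Z<.235)&(X>.4)&(X<.75)&(Y>-.42)&(Y<-.2)
    br=hb&(H>5)&(H<25)&(S>60)
    q=C[br];print("handle",br.sum(),q.mean(0),np.median(q[:,2]),cv2.minAreaRect((q[:,:2]*1000).astype(np.float32)))
    blu=hb&(H>100)&(H<125)&(S>120);q=C[blu];print("uprights",blu.sum(),q.mean(0),q[:,2].max(),cv2.minAreaRect((q[:,:2]*1000).astype(np.float32)))
    # obstacles
    for nm,box in dict(tins=(.6,.8,-.15,.12)).items():
        o=(Z>.07)&(Z<.1)&(X>box[0])&(X<box[1])&(Y>box[2])&(Y<box[3])
        k,lab,st,ce=cv2.connectedComponentsWithStats(o.astype(np.uint8))
        for j in range(1,k):
            if st[j,4]>30: print(nm,C[lab==j].mean(0).round(3),st[j])
z=np.load("top0.npz");p=z["p"];print()
cv2.imwrite("pics/topdrawer.png",cv2.resize(p[180:280,110:250,::-1],None,fx=5,fy=5,interpolation=2))
cv2.imwrite("pics/topcar.png",cv2.resize(p[180:300,320:460,::-1],None,fx=5,fy=5,interpolation=2))
E
```

```text
== side
roll 317 [ 0.4746 -0.0503  0.0256] [0.02653832 0.03139444] ((476.134765625, -45.71744918823242), (84.82394409179688, 26.79477310180664), 34.44015121459961)
axis dir [-0.81781863 -0.57547606] -144.86702242254754 [ 0.47760711 -0.04398331  0.017     ]
till top 7032 [0.8118777  0.30071178 0.09683658] ((801.170654296875, 386.09503173828125), (395.1083984375, 472.1431579589844), 0.07773792743682861)
front 545 ((479.074462890625, 300.763916015625), (337.37774658203125, 18.083520889282227), 89.65715789794922)
handle 1098 [ 0.53826802 -0.34605039  0.21379025] 0.2171724409932972 ((540.68505859375, -342.7569885253906), (21.862642288208008, 157.30055236816406), 86.18059539794922)
uprights 552 [ 0.52421198 -0.34638372  0.20829497] 0.2279468293521706 ((540.1719970703125, -342.299072265625), (44.986083984375, 184.26870727539062), 85.8694839477539)
tins [0.73  0.056 0.08 ] [343 169  27  21 441]
tins [ 0.755 -0.021  0.08 ] [366 183  28  22 463]
tins [ 0.731 -0.125  0.081] [383 212  29  23 439]
== top
roll 236 [ 0.4727 -0.0484  0.0249] [0.0252088  0.03311916] ((468.81378173828125, -57.11800384
[... 207 characters left out ...]
8631] ((801.8671875, 384.3446350097656), (389.38116455078125, 469.0441589355469), 0.10554736107587814)
front 648 ((512.465576171875, 300.2727355957031), (338.5353088378906, 91.94878387451172), 89.4596939086914)
handle 451 [ 0.53889693 -0.34090839  0.21595688] 0.2168912420348812 ((546.1155395507812, -343.0812072753906), (29.538148880004883, 173.95071411132812), 81.79557800292969)
uprights 197 [ 0.52291415 -0.33866619  0.21224126] 0.23040285188222365 ((537.2156982421875, -340.9085998535156), (42.19438934326172, 185.2745361328125), 85.98783111572266)
tins [ 0.755 -0.018  0.081] [275 162  24  23 405]
tins [0.73  0.059 0.081] [250 169  23  23 400]
tins [ 0.731 -0.124  0.08 ] [310 170  20  23 360]
```

View pics/topdrawer.png

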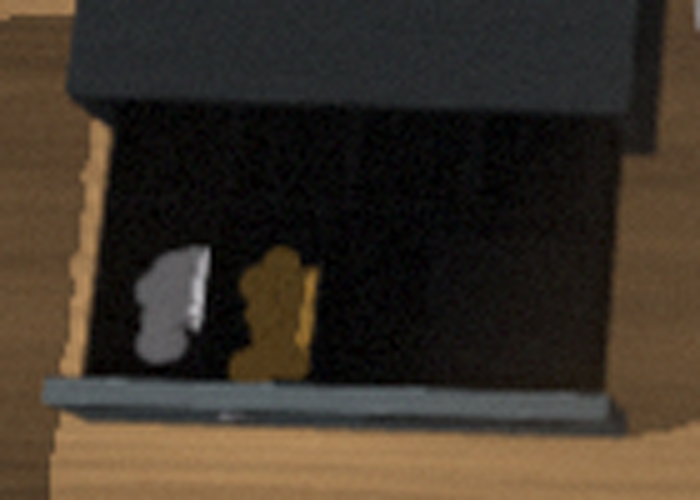

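View pics/topcar.png

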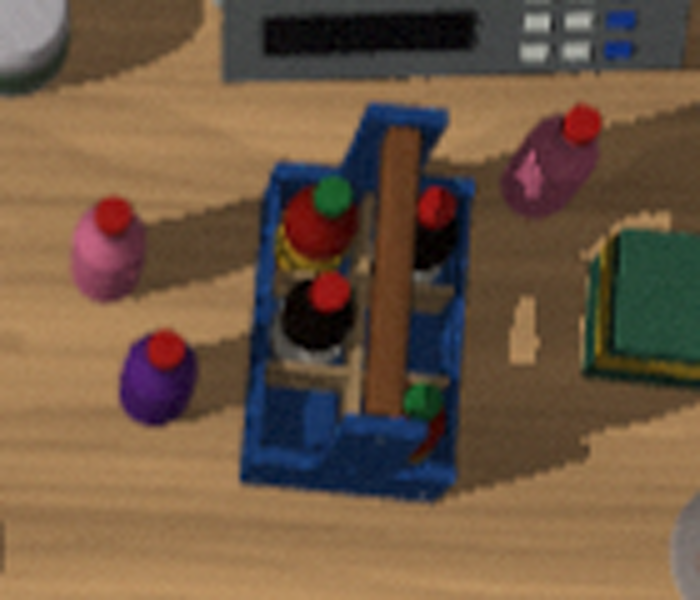

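The close-ups show the bay empty at the right of the drawer. The carrier's bottles are at +x/+y (chilli), middle/+y (dark), +x/-y (dark) and -x/-y (chilli), so its weight sits about 9 mm toward +x. Next I measure the bay and housing front.

```bash
cat >> h.py <<'E'
def go(x,y,z,yaw):
    s=r.get_state();p=s["tcp_pos"];M=R.from_euler('xyz',s["eef_rot"],degrees=True).as_matrix()
    d=M.T@(np.array([x,y,z])-p);dy=(yaw-np.degrees(np.arctan2(M[1,0],M[0,0]))+180)%360-180
    print("tcp",p.round(4),"rot",s["eef_rot"].round(2),"t",s["time_s"],"w",s["gripper_width"].round(4),"F",s["contact_force"].round(2))
    print("tx %.4f ty %.4f tz %.4f turn %.4f"%(*d,-np.radians(dy)),"dist %.3f deg %.1f"%(np.linalg.norm(d),dy))
E
python3 - <<'E'
from h import *
for n in("side","top"):
    z=np.load(f"{n}0.npz");p,d=z["p"],z["d"];C=cloud(n,d);C[d<=0]=np.nan
    X,Y,Z=C[:,:,0],C[:,:,1],C[:,:,2]
    f=(Z>.072)&(Z<.09)&(X>.44)&(X<.51)&(Y>.1)&(Y<.55)
    q=C[f];rc=cv2.minAreaRect((q[:,:2]*1000).astype(np.float32));print(n,"front",rc, np.percentile(q[:,0],[2,50,98]), np.polyfit(q[:,1],q[:,0],1))
    # floor of bay
    fl=(Z>.005)&(Z<.03)&(X>.48)&(X<.66)&(Y>.13)&(Y<.32);q=C[fl];print("floor",fl.sum(),np.percentile(q,[1,5,50,95,99],axis=0).round(3).tolist())
    w=(Z>.058)&(Z<.07)&(X>.49)&(X<.66)&(Y>.10)&(Y<.5);q=C[w];print("wall tops",w.sum())
    for y in np.arange(.14,.46,.02):
        s=q[abs(q[:,1]-y)<.01];print(round(y,2),len(s),np.percentile(s[:,0],[5,50,95]).round(3) if len(s) else '',end=' | ')
    print()
    hh=(Z>.09)&(Z<.1)&(X>.6)&(X<.75)&(Y>.16)&(Y<.44);q=C[hh];
    for y in(.2,.25,.3,.35,.4):print("housing edge",y,np.percentile(q[abs(q[:,1]-y)<.01][:,0],1).round(4))
    hh=(Z>.09)&(Z<.1)&(X>.68)&(X<.9)&(Y>.0)&(Y<.6);q=C[hh];print("till y",np.percentile(q[:,1],[1,99]))
go(.42,.30,.2,90)
E
```

```text
side front ((479.074462890625, 300.763916015625), (337.37774658203125, 18.083520889282227), 89.65715789794922) [0.4701474  0.47749543 0.48661069] [0.00664734 0.47580317]
floor 1421 [[0.495, 0.135, 0.011], [0.512, 0.148, 0.014], [0.566, 0.241, 0.018], [0.651, 0.313, 0.028], [0.658, 0.317, 0.029]]
wall tops 778
0.14 98 [0.501 0.592 0.657] | 0.16 79 [0.503 0.586 0.649] | 0.18 13 [0.596 0.597 0.6  ] | 0.2 12 [0.595 0.597 0.6  ] | 0.22 61 [0.597 0.623 0.656] | 0.24 10 [0.596 0.597 0.601] | 0.26 13 [0.597 0.599 0.601] | 0.28 11 [0.597 0.598 0.601] | 0.3 53 [0.597 0.622 0.654] | 0.32 95 [0.499 0.549 0.598] | 0.34 7 [0.597 0.6   0.6  ] | 0.36 15 [0.597 0.6   0.627] | 0.38 138 [0.503 0.575 0.646] | 0.4 9 [0.597 0.599 0.603] | 0.42 10 [0.597 0.599 0.602] | 0.44 107 [0.504 0.576 0.652] | 
housing edge 0.2 0.655
housing edge 0.25 0.6555
housing edge 0.3 0.6557
housing edge 0.35 0.6574
housing edge 0.4 0.6582
till y [0.12775906 0.46418203]
top front ((475.1974182128906, 299.6884460449219), (336.6639099121094, 17.42690658569336), 89.4596939086914) [0.46663251 0.4749999  0.48352826] [0.01035345 0.4
[... 471 characters left out ...]
 ] | 0.36 12 [0.595 0.598 0.599] | 0.38 89 [0.497 0.579 0.652] | 0.4 8 [0.597 0.598 0.601] | 0.42 13 [0.596 0.598 0.601] | 0.44 82 [0.502 0.579 0.652] | 
housing edge 0.2 0.6546
housing edge 0.25 0.6553
housing edge 0.3 0.655
housing edge 0.35 0.6566
housing edge 0.4 0.6551
till y [0.13020452 0.46383422]Traceback (most recent call last):
  File "<stdin>", line 16, in <module>
  File "h.py", line 25, in go
    print("tcp",p.round(4),"rot",s["eef_rot"].round(2),"t",s["time_s"],"w",s["gripper_width"].round(4),"F",s["contact_force"].round(2))
                                                                           ^^^^^^^^^^^^^^^^^^^^^^^^
AttributeError: 'float' object has no attribute 'round'
```

```bash
sed -i 's/s\["gripper_width"\].round(4)/round(s["gripper_width"],4)/' h.py; python3 -c "
from h import *
go(.42,.35,.2,115)"
```

```text
tcp [0.1889 0.6476 0.2427] rot [-8.9920e+01  1.0000e-02  1.6374e+02] t 0.1 w 0.0878 F [0.83 0.39 0.36]
tx -0.3052 ty 0.0431 tz 0.2209 turn 0.8506 dist 0.379 deg -48.7
```

>>> apply_moves([
  {"tx":-0.038,"ty":0.005,"tz":0.028,"turn":0.1},
  {"tx":-0.076,"ty":0.01,"tz":0.055,"turn":0.21},
  {"tx":-0.114,"ty":0.015,"tz":0.083,"turn":0.32},
  {"tx":-0.152,"ty":0.02,"tz":0.11,"turn":0.43},
  {"tx":-0.19,"ty":0.025,"tz":0.138,"turn":0.54},
])

```text
invalid input at $.deltas[0]: expected keys tx, ty, tz, turn, gripper
```

```bash
python3 -c "
from h import *
go(.45,.15,.17,85)"
```

```text
tcp [0.1889 0.6476 0.2427] rot [-8.9920e+01  1.0000e-02  1.6374e+02] t 0.1 w 0.0878 F [0.83 0.39 0.36]
tx -0.3900 ty 0.0734 tz 0.4045 turn 1.3742 dist 0.567 deg -78.7
```

```bash
python3 - <<'E'
from h import *
for n in("side","top"):
    z=np.load(f"{n}0.npz");p,d=z["p"],z["d"]
    hsv=cv2.cvtColor(p,cv2.COLOR_RGB2HSV);H,S,V=[hsv[:,:,k].astype(int) for k in range(3)]
    m=((H>40)&(H<90)&(S>100)).astype(np.uint8);reg=np.zeros_like(m)
    if n=="side":reg[225:300,240:335]=1
    else:reg[240:305,270:325]=1
    m*=reg;k,l,s,c=cv2.connectedComponentsWithStats(m);j=1+s[1:,4].argmax()
    v,u=np.nonzero(l==j);P=plane(n,np.c_[u,v],.01);print(n,cv2.minAreaRect((P[:,:2]*1000).astype(np.float32)))
E
```

```text
side ((460.758544921875, -58.57307434082031), (150.25791931152344, 123.08464050292969), 4.344449996948242)
top ((459.533203125, -56.28498077392578), (149.27072143554688, 119.6892318725586), 4.386973857879639)
```

>>> apply_moves([
  {"tx":-0.038,"ty":0.005,"tz":0.028,"turn":0.1,"gripper":0.04},
  {"tx":-0.076,"ty":0.01,"tz":0.055,"turn":0.21,"gripper":0.04},
  {"tx":-0.114,"ty":0.015,"tz":0.083,"turn":0.32,"gripper":0.04},
  {"tx":-0.152,"ty":0.02,"tz":0.11,"turn":0.43,"gripper":0.04},
  {"tx":-0.19,"ty":0.025,"tz":0.138,"turn":0.54,"gripper":0.04},
], newtons=25)

```text
time_s: 0.6
tcp_pos: [0.3335, 0.4606, 0.2181]
eef_rot: [-90.0, 0.0, 132.6]
contact_force: [1.8, 0.7, -0.3]
gripper_width: 0.0534
```

```bash
python3 -c "
from h import *
go(.44,.26,.17,95)"
```

```text
tcp [0.3335 0.4606 0.2181] rot [-8.9980e+01  1.0000e-02  1.3256e+02] t 0.6 w 0.0534 F [ 1.79  0.66 -0.32]
tx -0.2198 ty 0.0482 tz 0.0572 turn 0.6556 dist 0.232 deg -37.6
```

>>> apply_moves([
  {"tx":-0.044,"ty":0.01,"tz":0.011,"turn":0.13,"gripper":0.038},
  {"tx":-0.088,"ty":0.02,"tz":0.023,"turn":0.26,"gripper":0.038},
  {"tx":-0.132,"ty":0.03,"tz":0.034,"turn":0.39,"gripper":0.038},
  {"tx":-0.176,"ty":0.04,"tz":0.046,"turn":0.52,"gripper":0.038},
  {"tx":-0.22,"ty":0.048,"tz":0.057,"turn":0.655,"gripper":0.038},
])

```text
time_s: 1.1
tcp_pos: [0.4406, 0.2602, 0.17]
eef_rot: [-90.0, 0.0, 95.0]
contact_force: [1.0, 1.3, 0.4]
gripper_width: 0.038
```

```bash
python3 -c "
from h import *
go(.463,.055,.15,61)"
```

```text
tcp [0.4406 0.2602 0.17  ] rot [-8.997e+01  2.000e-02  9.498e+01] t 1.1 w 0.038 F [0.97 1.29 0.37]
tx -0.2063 ty 0.0200 tz -0.0045 turn 0.5930 dist 0.207 deg -34.0
```

>>> apply_moves([
  {"tx":-0.041,"ty":0.004,"tz":-0.001,"turn":0.12,"gripper":0.038},
  {"tx":-0.082,"ty":0.008,"tz":-0.002,"turn":0.24,"gripper":0.038},
  {"tx":-0.123,"ty":0.012,"tz":-0.003,"turn":0.36,"gripper":0.038},
  {"tx":-0.165,"ty":0.016,"tz":-0.004,"turn":0.48,"gripper":0.038},
  {"tx":-0.206,"ty":0.02,"tz":-0.0045,"turn":0.593,"gripper":0.038},
])

```text
time_s: 1.6
tcp_pos: [0.4636, 0.0557, 0.1504]
eef_rot: [-90.0, 0.0, 61.0]
contact_force: [1.1, 0.6, -0.0]
gripper_width: 0.0383
```

```bash
python3 -c "
from h import *
go(.475,-.045,.10,34.8)"
```

```text
tcp [0.4636 0.0557 0.1504] rot [-90.     0.    61.03] t 1.6 w 0.0383 F [ 1.09  0.6  -0.  ]
tx -0.0826 ty 0.0504 tz -0.0588 turn 0.4577 dist 0.113 deg -26.2
```

>>> apply_moves([
  {"tx":-0.02,"ty":0.013,"tz":-0.015,"turn":0.11,"gripper":0.038},
  {"tx":-0.041,"ty":0.025,"tz":-0.029,"turn":0.23,"gripper":0.038},
  {"tx":-0.062,"ty":0.038,"tz":-0.044,"turn":0.34,"gripper":0.038},
  {"tx":-0.0826,"ty":0.05,"tz":-0.0588,"turn":0.458,"gripper":0.038},
  {"tx":-0.0826,"ty":0.05,"tz":-0.0588,"turn":0.458,"gripper":0.038},
])

```text
time_s: 2.1
tcp_pos: [0.4743, -0.0456, 0.0987]
eef_rot: [-89.9, 0.2, 34.7]
contact_force: [-0.0, 0.2, -0.2]
gripper_width: 0.0375
```

```bash
python3 -c "
from h import *
go(.475,-.045,.025,34.8)
for n in('side','top'):
    p,d=capture(n);u,v=proj(n,[[.475,-.045,.03]])[0].astype(int)
    cv2.imwrite('pics/pre_%s.png'%n,cv2.resize(p[v-50:v+50,u-60:u+60,::-1],None,fx=5,fy=5,interpolation=2))"
```

```text
tcp [ 0.4743 -0.0456  0.0987] rot [-89.92   0.2   34.68] t 2.1 w 0.0375 F [-0.   0.2 -0.2]
tx 0.0012 ty 0.0737 tz -0.0000 turn -0.0021 dist 0.074 deg 0.1
```

View pics/pre_side.png

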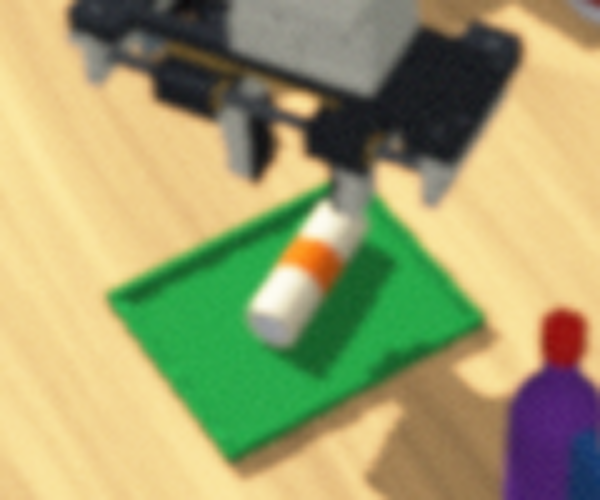

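View pics/pre_top.png

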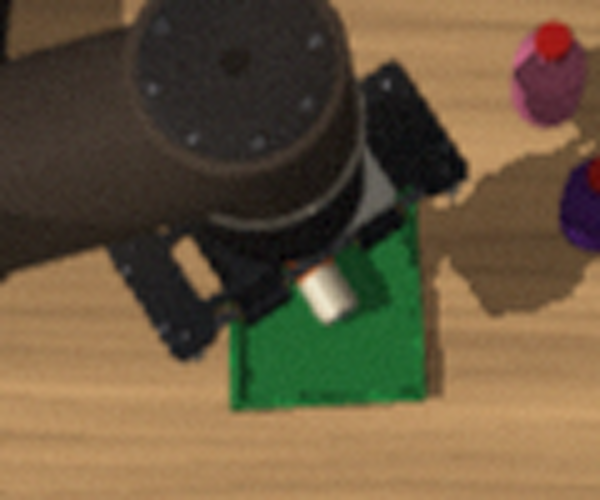

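The jaws straddle the roll squarely, and the orange band is at the TCP. Descending.

>>> apply_moves([
  {"tx":0.001,"ty":0.02,"tz":0,"turn":0,"gripper":0.038},
  {"tx":0.001,"ty":0.04,"tz":0,"turn":0,"gripper":0.038},
  {"tx":0.001,"ty":0.06,"tz":0,"turn":0,"gripper":0.038},
  {"tx":0.001,"ty":0.0735,"tz":0,"turn":0,"gripper":0.038},
  {"tx":0.001,"ty":0.0735,"tz":0,"turn":0,"gripper":0.038},
])

```text
time_s: 2.7
tcp_pos: [0.4757, -0.0421, 0.026]
eef_rot: [-90.0, 0.1, 35.2]
contact_force: [0.3, -1.1, 0.0]
gripper_width: 0.0379
```

>>> apply_moves([
  {"tx":0,"ty":0,"tz":0,"turn":0,"gripper":0.0},
  {"tx":0,"ty":0,"tz":0,"turn":0,"gripper":0.0},
  {"tx":0,"ty":0,"tz":0,"turn":0,"gripper":0.0},
  {"tx":0,"ty":0,"tz":0,"turn":0,"gripper":0.0},
], newtons=20)

```text
time_s: 3.1
tcp_pos: [0.4774, -0.0422, 0.028]
eef_rot: [-90.0, -0.1, 35.1]
contact_force: [-1.0, 2.9, 5.8]
gripper_width: 0.025
```

```bash
python3 -c "
from h import *
go(.475,-.045,.17,34.8)"
```

```text
tcp [ 0.4774 -0.0422  0.028 ] rot [-90.04  -0.12  35.08] t 3.1 w 0.025 F [-1.03  2.89  5.76]
tx -0.0032 ty -0.1420 tz -0.0010 turn 0.0049 dist 0.142 deg -0.3
```

>>> apply_moves([
  {"tx":0,"ty":-0.02,"tz":0,"turn":0,"gripper":0.0},
  {"tx":0,"ty":-0.05,"tz":0,"turn":0,"gripper":0.0},
  {"tx":0,"ty":-0.09,"tz":0,"turn":0,"gripper":0.0},
  {"tx":0,"ty":-0.13,"tz":0,"turn":0,"gripper":0.0},
  {"tx":0,"ty":-0.14,"tz":0,"turn":0,"gripper":0.0},
])

```text
time_s: 3.6
tcp_pos: [0.4786, -0.0425, 0.1716]
eef_rot: [-90.2, -0.4, 35.1]
contact_force: [0.4, 1.6, -1.3]
gripper_width: 0.025
```

```bash
python3 -c "
from h import *
go(.54,.235,.17,0)
for n in('side','top'):
    p,d=capture(n);u,v=proj(n,[[.475,-.045,.17]])[0].astype(int)
    np.savez('hold_%s.npz'%n,p=p,d=d)
    cv2.imwrite('pics/hold_%s.png'%n,cv2.resize(p[v-50:v+50,u-60:u+60,::-1],None,fx=5,fy=5,interpolation=2))"
```

```text
tcp [ 0.4786 -0.0425  0.1716] rot [-90.17  -0.37  35.09] t 3.6 w 0.025 F [ 0.38  1.59 -1.29]
tx 0.2098 ty 0.0024 tz 0.1917 turn 0.6124 dist 0.284 deg -35.1
```

View pics/hold_side.png

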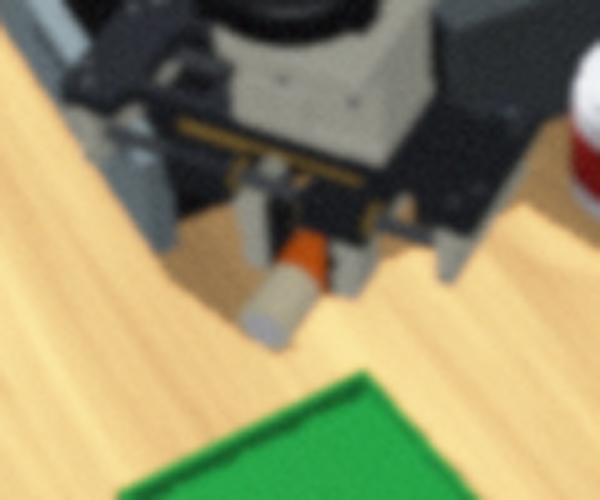

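The roll is held between the pads, near end at crop (265,328). I check its height and tilt relative to the TCP.

```bash
python3 -c "
from h import *
z=np.load('hold_side.npz');p,d=z['p'],z['d'];C=cloud('side',d)
u0,v0=proj('side',[[.475,-.045,.17]])[0].astype(int)-[60,50]
T=np.array([.4786,-.0425,.1716]);ax=np.array([np.cos(np.radians(35.1)),np.sin(np.radians(35.1)),0])
for cu,cv in((270,325),(275,300),(255,330),(285,285),(285,300),(300,265),(310,250),(305,290),(290,320)):
    u,v=int(u0+cu/5),int(v0+cv/5);q=C[v,u]-T;print((cu,cv),'along %.3f side %.3f up %.3f'%(q@ax,q@np.array([-ax[1],ax[0],0]),q[2]),p[v,u])
"
```

```text
(270, 325) along -0.044 side -0.004 up -0.007 [151 151 153]
(275, 300) along -0.035 side -0.002 up -0.001 [174 167 142]
(255, 330) along -0.044 side 0.004 up -0.014 [153 151 152]
(285, 285) along -0.025 side -0.002 up -0.001 [175 167 142]
(285, 300) along -0.036 side -0.008 up 0.003 [175 168 143]
(300, 265) along -0.013 side -0.004 up 0.002 [174 109  68]
(310, 250) along -0.005 side -0.005 up 0.004 [175  76  17]
(305, 290) along -0.023 side -0.011 up -0.003 [166 156 134]
(290, 320) along -0.040 side -0.012 up -0.005 [163 155 129]
```

>>> apply_moves([
  {"tx":0.028,"ty":0,"tz":0.025,"turn":0.08,"gripper":0.0},
  {"tx":0.058,"ty":0,"tz":0.053,"turn":0.16,"gripper":0.0},
  {"tx":0.088,"ty":0,"tz":0.08,"turn":0.25,"gripper":0.0},
  {"tx":0.118,"ty":0,"tz":0.107,"turn":0.34,"gripper":0.0},
  {"tx":0.148,"ty":0,"tz":0.135,"turn":0.43,"gripper":0.0},
])

```text
time_s: 4.2
tcp_pos: [0.5192, 0.1538, 0.1649]
eef_rot: [-90.1, 0.2, 10.2]
contact_force: [0.9, 0.8, -2.2]
gripper_width: 0.0257
```

```bash
python3 -c "
from h import *
go(.544,.235,.13,0)"
```

```text
tcp [0.5192 0.1538 0.1649] rot [-90.06   0.18  10.18] t 4.2 w 0.0257 F [ 0.87  0.81 -2.19]
tx 0.0388 ty 0.0347 tz 0.0755 turn 0.1776 dist 0.092 deg -10.2
```

>>> apply_moves([
  {"tx":0.012,"ty":0.004,"tz":0.025,"turn":0.06,"gripper":0.0},
  {"tx":0.026,"ty":0.015,"tz":0.05,"turn":0.12,"gripper":0.0},
  {"tx":0.039,"ty":0.035,"tz":0.0755,"turn":0.178,"gripper":0.0},
  {"tx":0.039,"ty":0.035,"tz":0.0755,"turn":0.178,"gripper":0.0},
  {"tx":0.039,"ty":0.035,"tz":0.0755,"turn":0.178,"gripper":0.0},
])

```text
time_s: 4.7
tcp_pos: [0.5435, 0.2337, 0.1291]
eef_rot: [-90.2, 0.2, 0.3]
contact_force: [-0.3, -1.3, -1.0]
gripper_width: 0.0256
```

```bash
python3 -c "
from h import *
go(.544,.235,.055,0)
for n in('side','top'):
    p,d=capture(n);u,v=proj(n,[[.544,.235,.11]])[0].astype(int)
    np.savez('bay_%s.npz'%n,p=p,d=d)
    cv2.imwrite('pics/bay_%s.png'%n,cv2.resize(p[v-50:v+50,u-60:u+60,::-1],None,fx=5,fy=5,interpolation=2))"
```

```text
tcp [0.5435 0.2337 0.1291] rot [-90.18   0.24   0.27] t 4.7 w 0.0256 F [-0.26 -1.25 -0.99]
tx 0.0008 ty 0.0741 tz 0.0016 turn 0.0047 dist 0.074 deg -0.3
```

View pics/bay_side.png

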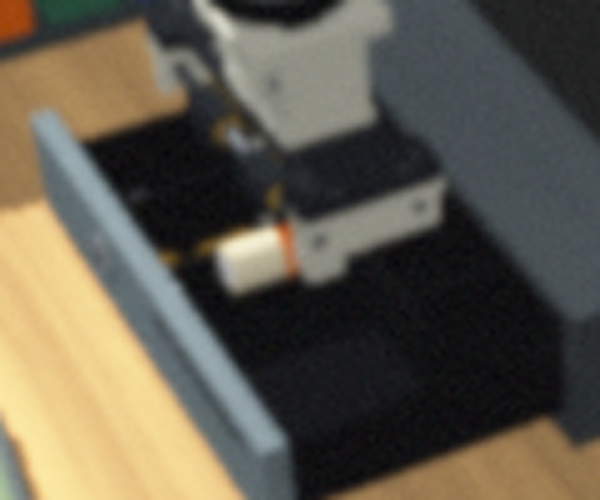

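The roll is above the bay, lying along x, with its near end at (232,272) well behind the panel. Lowering.

>>> apply_moves([
  {"tx":0.001,"ty":0.02,"tz":0.0015,"turn":0.005,"gripper":0.0},
  {"tx":0.001,"ty":0.04,"tz":0.0015,"turn":0.005,"gripper":0.0},
  {"tx":0.001,"ty":0.06,"tz":0.0015,"turn":0.005,"gripper":0.0},
  {"tx":0.001,"ty":0.077,"tz":0.0015,"turn":0.005,"gripper":0.0},
  {"tx":0.001,"ty":0.077,"tz":0.0015,"turn":0.005,"gripper":0.0},
])

```text
time_s: 5.3
tcp_pos: [0.5445, 0.2338, 0.0533]
eef_rot: [-90.1, 0.2, -0.1]
contact_force: [-1.1, -0.0, -1.7]
gripper_width: 0.0252
```

>>> apply_moves([
  {"tx":0,"ty":0.003,"tz":0,"turn":0,"gripper":0.0},
  {"tx":0,"ty":0.006,"tz":0,"turn":0,"gripper":0.0},
  {"tx":0,"ty":0.006,"tz":0,"turn":0,"gripper":0.0},
])

```text
time_s: 5.6
tcp_pos: [0.5461, 0.2357, 0.0497]
eef_rot: [-90.0, -0.0, -0.1]
contact_force: [0.8, 0.1, -2.0]
gripper_width: 0.0253
```

>>> apply_moves([
  {"tx":0,"ty":0.003,"tz":0,"turn":0,"gripper":0.0},
  {"tx":0,"ty":0.005,"tz":0,"turn":0,"gripper":0.0},
  {"tx":0,"ty":0.005,"tz":0,"turn":0,"gripper":0.0},
])

```text
time_s: 5.9
tcp_pos: [0.5457, 0.2355, 0.0439]
eef_rot: [-90.0, 0.0, -0.1]
contact_force: [0.6, -0.9, -1.6]
gripper_width: 0.0254
```

```bash
python3 -c "
from h import *
go(.544,.235,.04,0)"
```

```text
tcp [0.5457 0.2355 0.0439] rot [-9.001e+01  2.000e-02 -7.000e-02] t 5.9 w 0.0254 F [ 0.55 -0.94 -1.62]
tx -0.0017 ty 0.0039 tz -0.0006 turn -0.0012 dist 0.004 deg 0.1
```

>>> apply_moves([
  {"tx":0,"ty":0.002,"tz":0,"turn":0,"gripper":0.0},
  {"tx":0,"ty":0.003,"tz":0,"turn":0,"gripper":0.0},
  {"tx":0,"ty":0.003,"tz":0,"turn":0,"gripper":0.0},
])

```text
time_s: 6.2
tcp_pos: [0.546, 0.2357, 0.0411]
eef_rot: [-90.0, -0.0, -0.1]
contact_force: [-0.4, 0.9, 0.2]
gripper_width: 0.0251
```

>>> apply_moves([
  {"tx":0,"ty":0.001,"tz":0,"turn":0,"gripper":0.0},
  {"tx":0,"ty":0.002,"tz":0,"turn":0,"gripper":0.0},
  {"tx":0,"ty":0.002,"tz":0,"turn":0,"gripper":0.0},
])

```text
time_s: 6.5
tcp_pos: [0.5471, 0.2358, 0.0409]
eef_rot: [-90.0, -0.1, -0.0]
contact_force: [-1.0, -3.7, 12.3]
gripper_width: 0.0254
```

Floor contact felt at z 0.041, as predicted. Releasing.

>>> apply_moves([
  {"tx":0,"ty":-0.001,"tz":0,"turn":0,"gripper":0.03},
  {"tx":0,"ty":-0.001,"tz":0,"turn":0,"gripper":0.04},
  {"tx":0,"ty":-0.001,"tz":0,"turn":0,"gripper":0.05},
  {"tx":0,"ty":-0.001,"tz":0,"turn":0,"gripper":0.05},
])

```text
time_s: 6.9
tcp_pos: [0.5457, 0.2356, 0.0398]
eef_rot: [-90.0, 0.0, -0.1]
contact_force: [-0.6, -0.4, 0.4]
gripper_width: 0.0472
```

>>> apply_moves([
  {"tx":0,"ty":-0.02,"tz":0,"turn":0,"gripper":0.05},
  {"tx":0,"ty":-0.05,"tz":0,"turn":0,"gripper":0.05},
  {"tx":0,"ty":-0.09,"tz":0,"turn":0,"gripper":0.05},
  {"tx":0,"ty":-0.13,"tz":0,"turn":0,"gripper":0.05},
  {"tx":0,"ty":-0.13,"tz":0,"turn":0,"gripper":0.05},
])

```text
time_s: 7.4
tcp_pos: [0.5486, 0.2374, 0.176]
eef_rot: [-89.7, -0.5, -0.0]
contact_force: [0.2, 0.8, -0.3]
gripper_width: 0.0497
```

```bash
python3 -c "
from h import *
go(.41,.26,.17,0)
for n in('side','top'):
    p,d=capture(n);u,v=proj(n,[[.544,.235,.03]])[0].astype(int)
    np.savez('rel_%s.npz'%n,p=p,d=d)
    cv2.imwrite('pics/rel_%s.png'%n,cv2.resize(p[v-50:v+50,u-60:u+60,::-1],None,fx=5,fy=5,interpolation=2))"
```

```text
tcp [0.5486 0.2374 0.176 ] rot [-8.971e+01 -4.600e-01 -1.000e-02] t 7.4 w 0.0497 F [ 0.21  0.83 -0.26]
tx -0.1387 ty 0.0050 tz 0.0226 turn -0.0001 dist 0.141 deg 0.0
```

View pics/rel_side.png

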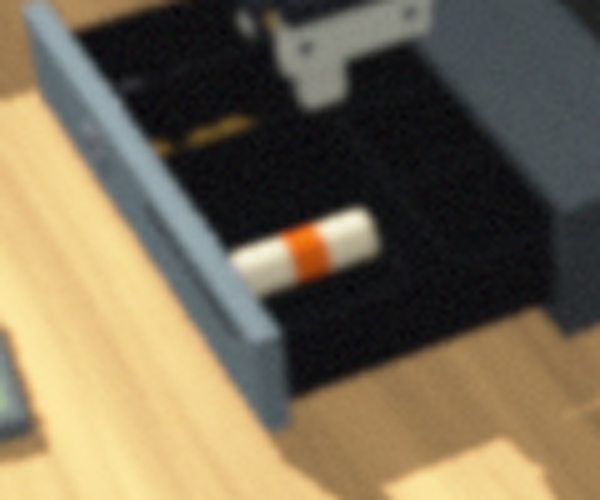

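The roll lies on the bay floor (orange band at crop (305,250)), released. Now to the front of the drawer.

>>> apply_moves([
  {"tx":-0.035,"ty":0,"tz":0.006,"turn":0,"gripper":0.0},
  {"tx":-0.07,"ty":0,"tz":0.012,"turn":0,"gripper":0.0},
  {"tx":-0.105,"ty":0,"tz":0.018,"turn":0,"gripper":0.0},
  {"tx":-0.139,"ty":0.005,"tz":0.0226,"turn":0,"gripper":0.0},
  {"tx":-0.139,"ty":0.005,"tz":0.0226,"turn":0,"gripper":0.0},
])

```text
time_s: 8.0
tcp_pos: [0.4031, 0.2573, 0.1634]
eef_rot: [-90.1, 0.2, 0.0]
contact_force: [-0.2, 1.0, 0.9]
gripper_width: 0.0158
```

```bash
python3 -c "
from h import *
go(.41,.26,.058,0)"
```

```text
tcp [0.4031 0.2573 0.1634] rot [-9.011e+01  1.600e-01  2.000e-02] t 8.0 w 0.0158 F [-0.16  1.03  0.86]
tx 0.0072 ty 0.1054 tz 0.0029 turn 0.0004 dist 0.106 deg -0.0
```

>>> apply_moves([
  {"tx":0,"ty":0.025,"tz":0.003,"turn":0,"gripper":0.0},
  {"tx":0.004,"ty":0.055,"tz":0.003,"turn":0,"gripper":0.0},
  {"tx":0.007,"ty":0.085,"tz":0.003,"turn":0,"gripper":0.0},
  {"tx":0.007,"ty":0.105,"tz":0.003,"turn":0,"gripper":0.0},
  {"tx":0.007,"ty":0.105,"tz":0.003,"turn":0,"gripper":0.0},
])

```text
time_s: 8.5
tcp_pos: [0.4125, 0.2591, 0.0566]
eef_rot: [-90.3, 0.3, -0.1]
contact_force: [-0.0, -0.6, 0.5]
gripper_width: 0.0002
```

>>> apply_moves([
  {"tx":0.008,"ty":0,"tz":0,"turn":0,"gripper":0.0},
  {"tx":0.02,"ty":0,"tz":0,"turn":0,"gripper":0.0},
  {"tx":0.032,"ty":0,"tz":0,"turn":0,"gripper":0.0},
  {"tx":0.042,"ty":0,"tz":0,"turn":0,"gripper":0.0},
  {"tx":0.05,"ty":0,"tz":0,"turn":0,"gripper":0.0},
])

```text
time_s: 9.0
tcp_pos: [0.4651, 0.2614, 0.0606]
eef_rot: [-90.0, -0.0, -0.1]
contact_force: [-2.3, 0.9, 0.7]
gripper_width: 0.0004
```

Contact (−2.3 N). Pushing on at about 0.1 m/s.

>>> apply_moves([
  {"tx":0.01,"ty":0,"tz":0,"turn":0,"gripper":0.0},
  {"tx":0.02,"ty":0,"tz":0,"turn":0,"gripper":0.0},
  {"tx":0.03,"ty":0,"tz":0,"turn":0,"gripper":0.0},
  {"tx":0.04,"ty":0,"tz":0,"turn":0,"gripper":0.0},
  {"tx":0.05,"ty":0,"tz":0,"turn":0,"gripper":0.0},
])

```text
time_s: 9.5
tcp_pos: [0.5146, 0.261, 0.06]
eef_rot: [-90.0, 0.0, -0.1]
contact_force: [-1.3, -0.9, 1.4]
gripper_width: 0.0008
```

>>> apply_moves([
  {"tx":0.01,"ty":0,"tz":0,"turn":0,"gripper":0.0},
  {"tx":0.02,"ty":0,"tz":0,"turn":0,"gripper":0.0},
  {"tx":0.03,"ty":0,"tz":0,"turn":0,"gripper":0.0},
  {"tx":0.04,"ty":0,"tz":0,"turn":0,"gripper":0.0},
  {"tx":0.05,"ty":0,"tz":0,"turn":0,"gripper":0.0},
])

```text
time_s: 10.0
tcp_pos: [0.5645, 0.261, 0.0598]
eef_rot: [-90.0, 0.0, -0.1]
contact_force: [-2.2, -0.9, -0.8]
gripper_width: 0.0004
```

>>> apply_moves([
  {"tx":0.01,"ty":0,"tz":0,"turn":0,"gripper":0.0},
  {"tx":0.02,"ty":0,"tz":0,"turn":0,"gripper":0.0},
  {"tx":0.03,"ty":0,"tz":0,"turn":0,"gripper":0.0},
  {"tx":0.04,"ty":0,"tz":0,"turn":0,"gripper":0.0},
  {"tx":0.048,"ty":0,"tz":0,"turn":0,"gripper":0.0},
])

```text
time_s: 10.5
tcp_pos: [0.6129, 0.2612, 0.06]
eef_rot: [-90.0, -0.0, -0.1]
contact_force: [-1.8, -1.4, 0.1]
gripper_width: 0.0006
```

>>> apply_moves([
  {"tx":0.005,"ty":0,"tz":0,"turn":0,"gripper":0.0},
  {"tx":0.009,"ty":0,"tz":0,"turn":0,"gripper":0.0},
  {"tx":0.012,"ty":0,"tz":0,"turn":0,"gripper":0.0},
])

```text
time_s: 10.8
tcp_pos: [0.6242, 0.2613, 0.0601]
eef_rot: [-90.0, -0.0, -0.1]
contact_force: [-1.5, -0.9, -0.1]
gripper_width: 0.001
```

>>> apply_moves([
  {"tx":0.002,"ty":0,"tz":0,"turn":0,"gripper":0.0},
  {"tx":0.004,"ty":0,"tz":0,"turn":0,"gripper":0.0},
  {"tx":0.006,"ty":0,"tz":0,"turn":0,"gripper":0.0},
])

```text
time_s: 11.1
tcp_pos: [0.6274, 0.2612, 0.0601]
eef_rot: [-90.0, 0.2, -0.1]
contact_force: [-19.8, 4.2, 12.7]
gripper_width: 0.0004
```

Hard stop at x 0.627 (−20 N), where the shut drawer was expected. I back off, raise, and check the gap.

>>> apply_moves([
  {"tx":-0.005,"ty":0,"tz":0,"turn":0,"gripper":0.0},
  {"tx":-0.03,"ty":0,"tz":0,"turn":0,"gripper":0.0},
  {"tx":-0.06,"ty":-0.02,"tz":0,"turn":0,"gripper":0.0},
  {"tx":-0.09,"ty":-0.06,"tz":0,"turn":0,"gripper":0.0},
  {"tx":-0.11,"ty":-0.1,"tz":0,"turn":0,"gripper":0.0},
])

```text
time_s: 11.6
tcp_pos: [0.5184, 0.2611, 0.1609]
eef_rot: [-90.0, 0.0, -0.0]
contact_force: [0.4, 1.2, 1.5]
gripper_width: 0.0005
```

```bash
python3 - <<'E'
from h import *
p,d=capture("side");C=cloud("side",d);C[d<=0]=np.nan;X,Y,Z=[C[:,:,k] for k in range(3)]
f=(Z>.03)&(Z<.075)&(X>.55)&(X<.66)&(Y>.12)&(Y<.27);print(f.sum(),np.percentile(X[f],[2,5,50,95]))
f=(Z>.076)&(Z<.086)&(X>.55)&(X<.7)&(Y>.12)&(Y<.27);print("top edge",f.sum(),np.percentile(X[f],[2,50,98]))
cv2.imwrite("pics/shut.png",p[:,:,::-1])
go(.48,.0,.33,-4)
c,s=np.cos(np.radians(-4)),np.sin(np.radians(-4))
E
```

```text
353 [0.6380834  0.63834132 0.64035329 0.65574977]
top edge 255 [0.63895029 0.64881817 0.69352214]
tcp [0.5195 0.2628 0.1689] rot [-8.969e+01 -4.400e-01  5.000e-02] t 11.65 w 0.0003 F [-1.07 -0.09  4.08]
tx -0.0385 ty -0.1628 tz -0.2619 turn 0.0707 dist 0.311 deg -4.1
```

View pics/shut.png

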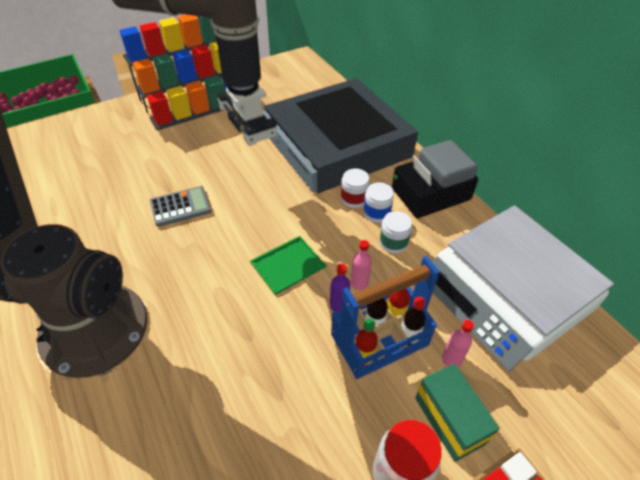

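The drawer panel is flush (face x≈0.639 = housing 0.655 − 0.016). In the picture the drawer is closed at (295,155), with the tins and calculator undisturbed. Now to the carrier.

>>> apply_moves([
  {"tx":-0.006,"ty":-0.023,"tz":-0.037,"turn":0.01,"gripper":0.07},
  {"tx":-0.012,"ty":-0.046,"tz":-0.075,"turn":0.02,"gripper":0.07},
  {"tx":-0.018,"ty":-0.07,"tz":-0.114,"turn":0.03,"gripper":0.07},
  {"tx":-0.024,"ty":-0.093,"tz":-0.152,"turn":0.04,"gripper":0.07},
  {"tx":-0.03,"ty":-0.116,"tz":-0.19,"turn":0.05,"gripper":0.07},
])

```text
time_s: 12.15
tcp_pos: [0.4897, 0.0701, 0.2778]
eef_rot: [-89.9, -0.1, -2.9]
contact_force: [1.8, -0.3, 0.7]
gripper_width: 0.0351
```

```bash
python3 -c "
from h import *
go(.52,-.13,.33,-4)"
```

```text
tcp [0.4897 0.0701 0.2778] rot [-89.94  -0.14  -2.92] t 12.15 w 0.0351 F [ 1.75 -0.34  0.69]
tx 0.0406 ty -0.0523 tz -0.1982 turn 0.0189 dist 0.209 deg -1.1
```

>>> apply_moves([
  {"tx":0.008,"ty":-0.01,"tz":-0.04,"turn":0.005,"gripper":0.07},
  {"tx":0.016,"ty":-0.02,"tz":-0.08,"turn":0.01,"gripper":0.07},
  {"tx":0.024,"ty":-0.03,"tz":-0.12,"turn":0.015,"gripper":0.07},
  {"tx":0.032,"ty":-0.04,"tz":-0.16,"turn":0.019,"gripper":0.07},
  {"tx":0.04,"ty":-0.05,"tz":-0.198,"turn":0.019,"gripper":0.07},
])

```text
time_s: 12.65
tcp_pos: [0.5199, -0.1303, 0.3274]
eef_rot: [-90.0, -0.2, -4.0]
contact_force: [0.9, -0.5, -0.1]
gripper_width: 0.0688
```

```bash
python3 -c "
from h import *
go(.549,-.3426,.31,-4)"
```

```text
tcp [ 0.5199 -0.1303  0.3274] rot [-90.    -0.16  -4.02] t 12.65 w 0.0688 F [ 0.88 -0.47 -0.13]
tx 0.0439 ty 0.0175 tz -0.2097 turn -0.0003 dist 0.215 deg 0.0
```

>>> apply_moves([
  {"tx":0.01,"ty":0.0,"tz":-0.045,"turn":0,"gripper":0.07},
  {"tx":0.019,"ty":0.005,"tz":-0.09,"turn":0,"gripper":0.07},
  {"tx":0.028,"ty":0.01,"tz":-0.135,"turn":0,"gripper":0.07},
  {"tx":0.038,"ty":0.015,"tz":-0.18,"turn":0,"gripper":0.07},
  {"tx":0.044,"ty":0.0175,"tz":-0.2097,"turn":0,"gripper":0.07},
])

```text
time_s: 13.15
tcp_pos: [0.5489, -0.3438, 0.3081]
eef_rot: [-90.0, -0.0, -4.1]
contact_force: [0.7, -0.2, 0.0]
gripper_width: 0.0698
```

```bash
python3 -c "
from h import *
for n in('side','top'):
    p,d=capture(n);u,v=proj(n,[[.549,-.343,.22]])[0].astype(int)
    cv2.imwrite('pics/pc_%s.png'%n,cv2.resize(p[max(v-70,0):v+70,u-80:u+80,::-1],None,fx=4,fy=4,interpolation=2))
go(.549,-.3426,.203,-4)"
```

```text
tcp [ 0.5487 -0.3443  0.3072] rot [-9.004e+01  5.000e-02 -4.220e+00] t 13.25 w 0.0698 F [-0.07  0.45  0.16]
tx 0.0003 ty 0.1042 tz 0.0018 turn -0.0038 dist 0.104 deg 0.2
```

View pics/pc_side.png

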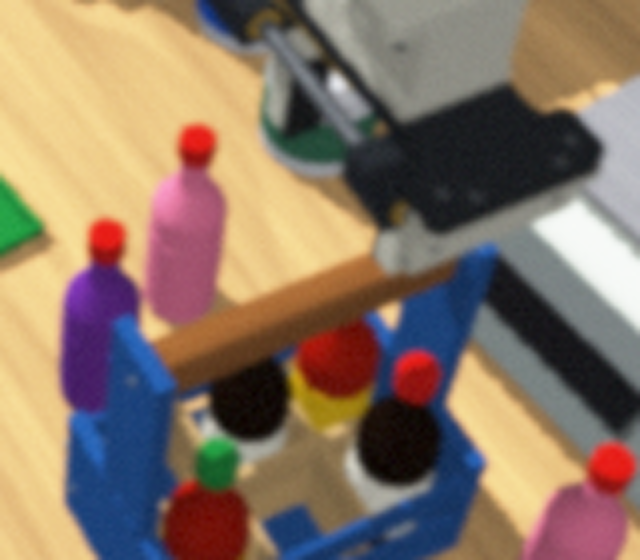

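View pics/pc_top.png

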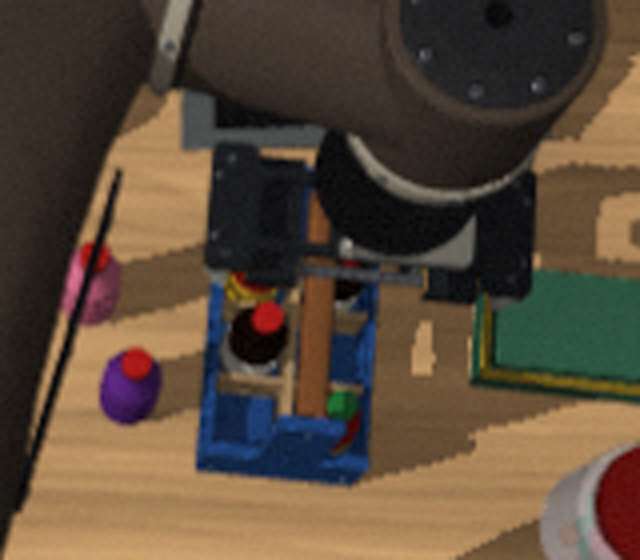

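The gripper hovers over the bar, jaws across it, with the empty jaw gap centred on the bar line. The top view's offset toward +x is parallax from its height. Descending.

>>> apply_moves([
  {"tx":0,"ty":0.025,"tz":0.002,"turn":0,"gripper":0.07},
  {"tx":0,"ty":0.05,"tz":0.002,"turn":0,"gripper":0.07},
  {"tx":0,"ty":0.075,"tz":0.002,"turn":0,"gripper":0.07},
  {"tx":0,"ty":0.095,"tz":0.002,"turn":0,"gripper":0.07},
  {"tx":0,"ty":0.103,"tz":0.002,"turn":0,"gripper":0.07},
])

```text
time_s: 13.75
tcp_pos: [0.5483, -0.3379, 0.204]
eef_rot: [-90.0, 0.1, -4.0]
contact_force: [0.4, 0.5, 0.5]
gripper_width: 0.07
```

```bash
python3 -c "
from h import *
for n in('side',):
    p,d=capture(n);u,v=proj(n,[[.549,-.343,.22]])[0].astype(int)
    cv2.imwrite('pics/pd_%s.png'%n,cv2.resize(p[max(v-70,0):v+70,u-80:u+80,::-1],None,fx=4,fy=4,interpolation=2))
go(.549,-.3426,.203,-4)"
```

```text
tcp [ 0.5483 -0.338   0.2036] rot [-89.96   0.11  -4.  ] t 13.8 w 0.0701 F [-0.77  0.72 -0.91]
tx 0.0010 ty 0.0006 tz -0.0046 turn -0.0000 dist 0.005 deg 0.0
```

View pics/pd_side.png

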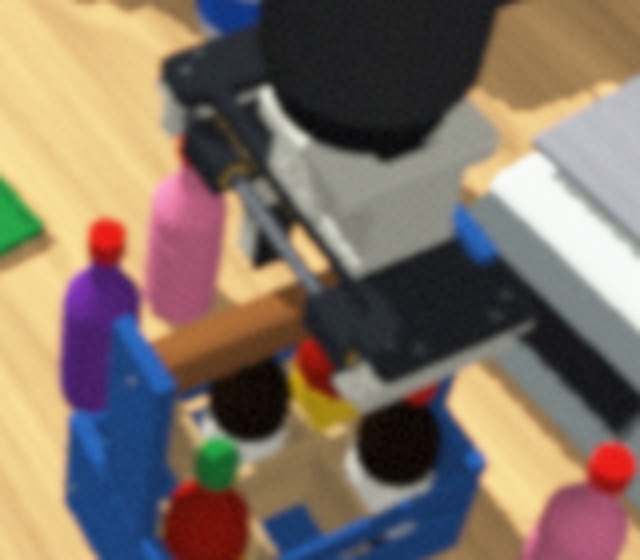

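The fingers straddle the bar (crop (300,290)). A 4 mm lateral correction, then close gradually.

>>> apply_moves([
  {"tx":0,"ty":0,"tz":-0.0045,"turn":0,"gripper":0.06},
  {"tx":0,"ty":0,"tz":-0.0045,"turn":0,"gripper":0.045},
  {"tx":0,"ty":0,"tz":-0.0045,"turn":0,"gripper":0.035},
  {"tx":0,"ty":0,"tz":-0.0045,"turn":0,"gripper":0.028},
  {"tx":0,"ty":0,"tz":-0.0045,"turn":0,"gripper":0.024},
], newtons=8)

```text
time_s: 14.3
tcp_pos: [0.5486, -0.3433, 0.2061]
eef_rot: [-90.0, -0.0, -4.0]
contact_force: [0.8, 0.1, -0.5]
gripper_width: 0.0355
```

>>> apply_moves([
  {"tx":0,"ty":0,"tz":0,"turn":0,"gripper":0.02},
  {"tx":0,"ty":0,"tz":0,"turn":0,"gripper":0.01},
  {"tx":0,"ty":0,"tz":0,"turn":0,"gripper":0.0},
  {"tx":0,"ty":0,"tz":0,"turn":0,"gripper":0.0},
], newtons=8)

```text
time_s: 14.7
tcp_pos: [0.5485, -0.3429, 0.2056]
eef_rot: [-90.0, 0.0, -4.0]
contact_force: [0.3, 2.1, 1.7]
gripper_width: 0.0198
```

>>> apply_moves([
  {"tx":0,"ty":0,"tz":0,"turn":0,"gripper":0.0},
  {"tx":0,"ty":0,"tz":0,"turn":0,"gripper":0.0},
  {"tx":0,"ty":0,"tz":0,"turn":0,"gripper":0.0},
], newtons=50)

```text
time_s: 15.0
tcp_pos: [0.5485, -0.3431, 0.2057]
eef_rot: [-90.0, -0.0, -4.0]
contact_force: [-0.1, 4.8, 3.2]
gripper_width: 0.0198
```

Bar gripped at 19.8 mm (20 mm expected). Lifting slowly.

>>> apply_moves([
  {"tx":0,"ty":-0.002,"tz":0,"turn":0,"gripper":0.0},
  {"tx":0,"ty":-0.005,"tz":0,"turn":0,"gripper":0.0},
  {"tx":0,"ty":-0.009,"tz":0,"turn":0,"gripper":0.0},
  {"tx":0,"ty":-0.013,"tz":0,"turn":0,"gripper":0.0},
  {"tx":0,"ty":-0.016,"tz":0,"turn":0,"gripper":0.0},
])

```text
time_s: 15.5
tcp_pos: [0.5485, -0.3434, 0.2218]
eef_rot: [-90.0, 0.0, -4.0]
contact_force: [-0.7, -0.5, -8.2]
gripper_width: 0.0195
```

>>> apply_moves([
  {"tx":0,"ty":-0.002,"tz":0,"turn":0,"gripper":0.0},
  {"tx":0,"ty":-0.002,"tz":0,"turn":0,"gripper":0.0},
])

```text
time_s: 15.7
tcp_pos: [0.5487, -0.3433, 0.224]
eef_rot: [-90.0, -0.0, -4.0]
contact_force: [-0.0, 0.1, -7.7]
gripper_width: 0.0198
```

```bash
python3 -c "
from h import *
print(r.get_state()['moment'])
for n in('side',):
    p,d=capture(n);u,v=proj(n,[[.549,-.343,.15]])[0].astype(int)
    cv2.imwrite('pics/l1_%s.png'%n,cv2.resize(p[max(v-70,0):v+70,u-80:u+80,::-1],None,fx=4,fy=4,interpolation=2))
go(.549,-.3426,.305,-4)"
```

```text
[ 0.02833889 -0.19251641  0.04134557]
tcp [ 0.5485 -0.3432  0.2237] rot [-9.00e+01 -2.00e-02 -4.02e+00] t 15.75 w 0.0195 F [ 0.42  0.76 -9.52]
tx 0.0004 ty -0.0813 tz 0.0006 turn -0.0004 dist 0.081 deg 0.0
```

View pics/l1_side.png

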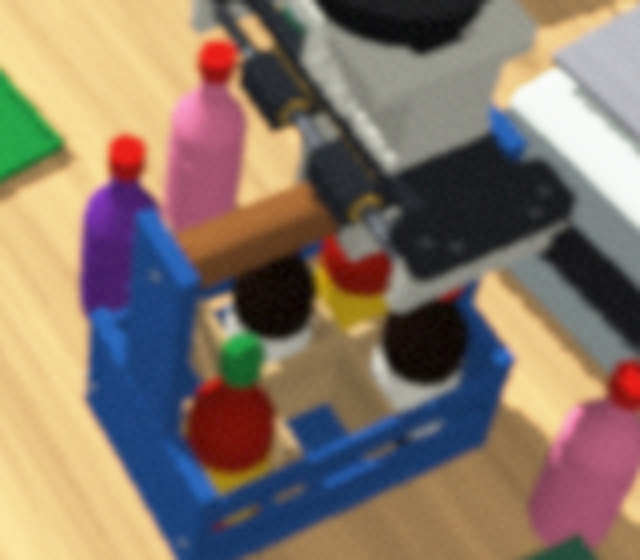

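Full weight is on the gripper (−8.2 N ≈ 0.85 kg), with all four bottles standing and the carrier clear of the counter. I measure its tilt before going up further.

```bash
cat > tilt.py <<'E'
from h import *
import sys
lo,hi=float(sys.argv[1]),float(sys.argv[2])
p,d=capture("side");C=cloud("side",d);C[d<=0]=np.nan
hsv=cv2.cvtColor(p,cv2.COLOR_RGB2HSV);H,S,V=[hsv[:,:,k].astype(int) for k in range(3)]
X,Y,Z=[C[:,:,k] for k in range(3)]
near=(X>.4)&(X<.7)&(Y>-.45)&(Y<-.24)
ax=np.array([np.cos(np.radians(-4)),np.sin(np.radians(-4))])
blu=near&(H>100)&(H<125)&(S>120)
P=C[blu]-[.540,-.3425,0];a=P[:,:2]@ax;b=P[:,1]*ax[0]-P[:,0]*ax[1]
print("n",blu.sum(),"along",np.percentile(a,[1,99]).round(3),"across",np.percentile(b,[1,99]).round(3),"z min %.3f"%np.percentile(P[:,2],1))
for s in(-1,1):
    m=(a*s>.07)&(abs(b)<.03)
    print("upright",s,m.sum(),"top z",np.percentile(P[m,2],97).round(4) if m.any() else '')
# -y side wall: fit lower rim of wall height vs along : top edge of side wall
m=(b<-.045)&(b>-.075);bins=np.arange(-.08,.081,.02);t=[];l=[]
for i in range(len(bins)-1):
    k=m&(a>=bins[i])&(a<bins[i+1])
    if k.sum()>8:t.append((bins[i]+.01,np.percentile(P[k,2],95)));l.append((bins[i]+.01,np.percentile(P[k,2],4)))
for nm,q in(("walltop",t),("wallbottom",l)):
    q=np.array(q);c=np.polyfit(q[:,0],q[:,1],1);print(nm,c.round(4),q[:,1].round(3))
wood=near&(H>5)&(H<20)&(S>100)&(Z>lo)&(Z<hi)
Q=C[wood]-[.540,-.3425,0];aw=Q[:,:2]@ax
tp=[]
for x in np.arange(-.075,.02,.01):
    k=abs(aw-x)<.005
    if k.sum()>8:tp.append((x,np.percentile(Q[k,2],95)))
tp=np.array(tp);print("handle",np.polyfit(tp[:,0],tp[:,1],1).round(4),tp[:,1].round(3))
s=r.get_state();print("F",s["contact_force"].round(2),"M",s["moment"].round(3),s["tcp_pos"].round(4),s["eef_rot"].round(2),s["gripper_width"],s["time_s"])
E
python3 tilt.py .19 .26
```

```text
n 2878 along [-0.091  0.088] across [-0.061  0.059] z min 0.023
upright -1 1023 top z 0.2432
upright 1 80 top z 0.2438
walltop [0.3883 0.125 ] [0.098 0.097 0.098 0.098 0.098 0.314 0.097 0.099]
wallbottom [-0.006   0.0244] [0.025 0.025 0.025 0.024 0.024 0.025 0.024 0.024]
handle [-0.0126  0.2373] [0.238 0.238 0.238 0.238 0.238 0.239 0.238 0.236]
F [-0.32  0.58 -8.15] M [ 0.056 -0.126 -0.01 ] [ 0.5484 -0.3432  0.2235] [-89.99   0.    -4.03] 0.01993864814449468 15.8
```

Level within about 0.01 rad, underside about 19 mm up. Lifting another 80 mm.

>>> apply_moves([
  {"tx":0,"ty":-0.003,"tz":0,"turn":0,"gripper":0.0},
  {"tx":0,"ty":-0.01,"tz":0,"turn":0,"gripper":0.0},
  {"tx":0,"ty":-0.018,"tz":0,"turn":0,"gripper":0.0},
  {"tx":0,"ty":-0.027,"tz":0,"turn":0,"gripper":0.0},
  {"tx":0,"ty":-0.036,"tz":0,"turn":0,"gripper":0.0},
])

```text
time_s: 16.3
tcp_pos: [0.5486, -0.3433, 0.2608]
eef_rot: [-90.0, -0.0, -4.0]
contact_force: [-0.1, -0.2, -9.0]
gripper_width: 0.0196
```

>>> apply_moves([
  {"tx":0,"ty":-0.009,"tz":0,"turn":0,"gripper":0.0},
  {"tx":0,"ty":-0.018,"tz":0,"turn":0,"gripper":0.0},
  {"tx":0,"ty":-0.028,"tz":0,"turn":0,"gripper":0.0},
  {"tx":0,"ty":-0.037,"tz":0,"turn":0,"gripper":0.0},
  {"tx":0,"ty":-0.044,"tz":0,"turn":0,"gripper":0.0},
])

```text
time_s: 16.8
tcp_pos: [0.5486, -0.3433, 0.3046]
eef_rot: [-90.0, -0.0, -4.0]
contact_force: [0.7, -0.2, -8.5]
gripper_width: 0.0197
```

>>> apply_moves([
  {"tx":0,"ty":-0.002,"tz":0,"turn":0,"gripper":0.0},
  {"tx":0,"ty":-0.002,"tz":0,"turn":0,"gripper":0.0},
  {"tx":0,"ty":-0.002,"tz":0,"turn":0,"gripper":0.0},
  {"tx":0,"ty":-0.002,"tz":0,"turn":0,"gripper":0.0},
  {"tx":0,"ty":-0.002,"tz":0,"turn":0,"gripper":0.0},
])

```text
time_s: 17.3
tcp_pos: [0.5484, -0.3432, 0.3051]
eef_rot: [-90.0, 0.0, -4.0]
contact_force: [-0.4, 0.5, -7.3]
gripper_width: 0.0197
```

>>> apply_moves([
  {"tx":0,"ty":0,"tz":0,"turn":0,"gripper":0.0},
  {"tx":0,"ty":0,"tz":0,"turn":0,"gripper":0.0},
  {"tx":0,"ty":0,"tz":0,"turn":0,"gripper":0.0},
  {"tx":0,"ty":0,"tz":0,"turn":0,"gripper":0.0},
  {"tx":0,"ty":0,"tz":0,"turn":0,"gripper":0.0},
])

```text
time_s: 17.8
tcp_pos: [0.5485, -0.3433, 0.3056]
eef_rot: [-90.0, -0.0, -4.0]
contact_force: [0.1, -0.1, -7.9]
gripper_width: 0.0199
```

```bash
python3 tilt.py .27 .34; python3 -c "
from h import *
p,d=capture('side');cv2.imwrite('pics/end.png',p[:,:,::-1])
C=cloud('side',d);X,Y,Z=[C[:,:,k] for k in range(3)]
f=(Z>.03)&(Z<.075)&(X>.55)&(X<.66)&(Y>.12)&(Y<.44);print('panel',np.percentile(X[f],[5,50]))"
```

```text
n 3472 along [-0.092  0.089] across [-0.061  0.058] z min 0.105
upright -1 1240 top z 0.3248
upright 1 80 top z 0.3257
walltop [0.3893 0.2068] [0.18  0.179 0.179 0.18  0.18  0.396 0.179 0.18 ]
wallbottom [-0.0032  0.1061] [0.107 0.106 0.106 0.106 0.106 0.106 0.106 0.106]
handle [0.0017 0.3197] [0.32  0.32  0.32  0.319 0.32  0.32  0.32  0.319]
F [-0.12  0.17 -7.78] M [ 0.077 -0.162 -0.022] [ 0.5485 -0.3432  0.3056] [-90.    -0.    -4.02] 0.019872420476611845 17.85
panel [0.63860938 0.64084073]
```

View pics/end.png

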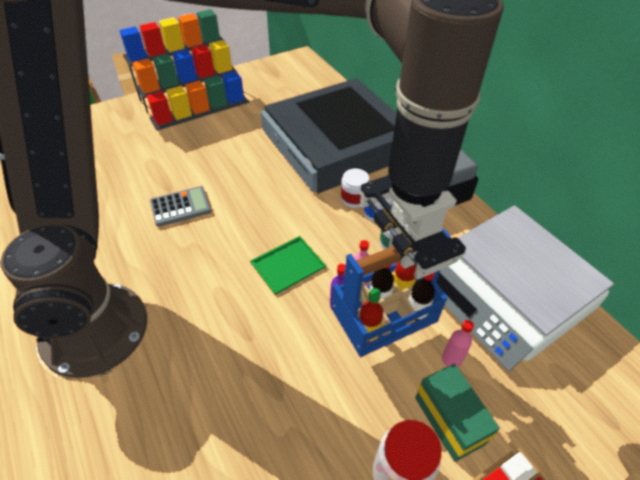

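The carrier hangs level at about 100 mm with its bottles standing (around (385,300)), the drawer is still shut, and the bystanders are in place. Handing in.

```bash
python3 -c "
from plant import r
print(r.close_job())"
```

```text
the job is handed in; nothing more can be done
None
```

The job is handed in at about 18 s of the 64 s allowed; no verdict was reported.

- **Roll:** I took it from the dish and lowered it until I felt the bay floor (about 12 N), then released it. The picture showed it lying along x on the bay floor. After the drawer shut I could not see inside, so its final place is not confirmed by camera.
- **Drawer:** I pushed it shut at about 0.1 m/s to a stop of about 20 N. The panel face measured x ≈ 0.639 m, matching the housing front (0.655 m) less the 16 mm panel, and was still there at the end.
- **Carrier:** I gripped the bar with 50 N (opening 19.8 mm), about 9 mm toward the heavier end, and lifted straight up. At the last check:
  - the underside was about 100 mm above the counter, with the full weight of about 8 N on the gripper;
  - it was level within about 0.005 rad by the handle and bottom edge, and the pose was steady;
  - the bottles were standing.
- **Disagreeing checks:**
  - The wall-top line fit gave a false slope because one bin caught part of an upright; the other bins were flat.
  - The wrist moment read about −0.16 N m although the carrier measured level.
- **Everything else:** the calculator, carton, jar and decoys looked unmoved in the last picture. The arm partly hid the tins and the pink and purple bottles, and I only compared by eye.

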